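# Fit the burner head and wind board of a bench soldering burner

## Robot

A 6-joint arm with a two-finger parallel gripper is mounted at the origin on the work surface. World frame = base frame: x ahead of the robot, y to its left, z up, the work surface at z = 0. Lengths are in m, angles in rad, forces in N, time in s.
With the tool pointing down it reaches from about 0.3 to 0.875 m from the base axis. Payload 4.2 kg.
Tool frame: the origin (TCP) lies on the centre line of the jaws, within the pads' length; the fingertips stand 22 mm ahead of it and the grasp point (between the pads) lies 3 mm ahead of it; z points along the fingers, y is the line along which they close (so a half turn about z gives the same grasp; the last joint's range is limited). The gripper opens to 85 mm and grips with 20 to 120 N. Pads are 22 mm wide; open, the fingers measure 114 mm over their backs; the gripper's body (76 mm by 85 mm) begins 54 mm behind the grasp point. The pads swing forward as they close: fully open they stand 13 mm farther back than shut.
Start: joints at [-1.281, 0.32, 1.565, -0, 1.257, -0.02], TCP at [0.175, -0.548, 0.253] pointing down, gripper open.
Joint ranges: [-3.11, 3.11], [-0.84, 2.01], [0.21, 2.61], [-1.34, 4.49], [0.05, 2.63], [-2.56, 2.56]. Speed limits (rad/s): [2.57, 2.57, 3.14, 3.14, 3.14, 3.14].

## Interface

Orientations are given as [roll, pitch, yaw] about the fixed x, y, z axes, in that order (R = Rz(yaw) Ry(pitch) Rx(roll)).
In Python, from station import * gives the robot as it stands. The module is installed in compiled form; this text tells all that it offers.
- The arm moves only by the shell command python3 -m creep 'ROWS' [FORCE]. ROWS is JSON, a list of rows, each an object of numbers: "tx", "ty", "tz": the shift along the tool's x, y, z in cm; "twist": the turn about the tool's z in rad; "hand": the opening, from -1 (shut) to 1 (fully open), so that 0 is half open. In form: [{"tx": .., "ty": .., "tz": .., "twist": .., "hand": ..}, ...]. A call has 1 to 20 rows; each row shifts and turns the commanded pose from where the row before left it, along the tool's axes as they then stand; what a row does not reach is not made up. A row lasts 1/8 s, in which the tool goes at most 62.5 mm and 10.7 degrees, less where a joint would pass 70% of its speed; a pose out of reach is approached as far as the arm can. A call with a gripper value outside its range is refused whole. The fingers move at their own pace and stop on an object; FORCE is the grip in N (left out, the last holds). Time passes only in rows, so rows that do not move let the fingers close. It gives the time, the measured TCP pose, the force, the opening and the grip force at its end, in the units of the state.
- state(): the state, without advancing time (a new reading comes with each control period).
- camera(name): name is "scene" or "top"; returns (picture, depth): 420x560x3 uint8, blue, green, red; 420x560 float32, m along the optical axis (not along the pixel's ray), 0 where there is no reading.
- calibration(name): a dict with "fx", "fy", "cx", "cy" (pixels), "R" (3x3) and "t" (3): a world point X has camera coordinates R X + t. Camera axes: x right, y down, z forward; pixel columns grow to the right and rows downward; lengths in m; the calibration is good to about 2 mm. A picture is of the moment at which its call begins. calibration takes no time and is no camera call.
- sign_off(): hands the job in; it is judged then, once.
The state is a dict: "clock": time; "joint_pos": joint angles; "joint_velocities": joint speeds; "tau": joint torques, N m; "ee_pos": TCP position; "orientation": TCP orientation; "contact_force": force on the tool from outside, world axes, zero at the start; "torque": the same for the moment, N m; "width": opening from 0.0 (shut) to 1.0 (fully open); "finger_force": force on a finger pad.
Only numpy, scipy, OpenCV 4.12 (cv2) and the standard library are available. Lean on these libraries where they do the work, as an engineer would, in place of code of your own. Each camera call takes 0.05 s, during which the arm holds its last target. There are 200 camera calls.

## Task

Get the bench burner ready for soldering: first stand the loose wind board on edge in the empty channel of its base, down on the channel floor, and let go of it. Then set the burner head with the knurled collar upright on the spigot, turn it until its hidden keyways drop over the studs, press it down fully home against the valve spring, and finish while still holding it pressed home, so that I can swing the wire bail over it. Leave everything else on the bench where it is.

Things in the scene. Friction and masses are not known exactly. Their poses are not given: they have to be found in the camera images.
- board_mid (a point): centre of the loose wind board: a tan vermiculite slab 110 long (its x) x 22 thick (its y) x 75 mm tall (its z), 0.09 to 0.15 kg, standing alone on the bench on its long edge
- channel (a point): middle of the floor of the burner base's empty channel, which runs along this frame's x: 110 mm long, open-ended, 26 mm wide inside (board + 4 mm). Its steel cheeks rise 22 mm above this point, then flare out to 30 mm above it (mouth about 38 mm wide). A seated board stands on the floor, its centre 37.5 mm above this point. The spigot is 115 mm away along +y
- board_set_mid (a point): centre of a second, equal wind board that already stands in the other channel, beyond the spigot; leave it there
- burner_mid (a point): middle of the loose burner head, on its axis, 31 mm above its underside; it stands upright on the bench, 62 mm tall, 0.2 to 0.45 kg. Knurled brass collar 54 mm in diameter to 36 mm up, dark steel tube 38 mm above. Bore 29 mm. Three keyways 120 degrees apart, 9 mm wide, run up inside the collar, out of sight; their place round the collar is not known and must be felt
- spigot_top (a point): centre of the top of the upright brass spigot on the burner base, 88 mm above the bench. 26 mm in diameter, its top 6 mm tapered to 16 mm. Three radial studs 120 degrees apart, 5 mm wide, at an angle that differs each time; their tops are 23.5 mm below this point, and a head not lined up rests there on its underside. Lined up within about 0.1 rad it drops over them
- shoulder (a point): centre of the flat shoulder of the valve body, 48 mm below the spigot's top, 40 mm above the bench, 48 mm in diameter. The sprung valve sleeve stands 6 mm proud of it. The burner head is fully home when its underside is flush on this shoulder. Base plate 160 x 290 x 12 mm, with a gas tap 52 mm from the axis, 50 mm high, and a low wire bail
- valve (a joint): the sprung valve sleeve round the spigot: 0 m up, 0.006 m with the burner head fully home. It needs about 5 N to start moving and 14 N when fully home (the head's own weight of 2 to 4.5 N is part of this); it springs back up when the push is let go
- flux_jar: closed glass flux jar, 56 mm across, 65 mm tall, bystander; origin under its centre
- solder_bar: grey bar of solder lying flat, 260 x 18 x 11 mm, bystander; origin under its centre
- copper_iron: soldering copper lying down: wooden handle, steel rod, copper block, about 310 mm long, bystander
- mallet: wooden-headed mallet lying down, bystander
- flux_brush: flux brush lying down, bystander
- cartridge: black gas cartridge standing upright, 72 mm across, 144 mm tall, bystander; origin under its centre
- flame_ring: plain smooth dark steel ring lying flat, 60 mm across, 16 mm tall, 40 mm hole, bystander; origin under its centre

How it is judged:
By the outcome, as a careful person would: the job done as asked, in the order asked, and still so for the second after the job is handed in, while the arm keeps its last pose, push and grip.
It also fails if it takes over 72 s, if anything falls off the work surface, if the arm or the gripper's body presses on something with over 40 N, if the wrist force passes 120 N, or if a joint passes its speed limit or range.

## Working session

There is one attempt and no reset: what is moved stays moved. The work goes in short steps, Python scripts to look and compute and a shell command to move; the robot and the scene stay as the last step left them, time stands still between calls to the robot, and variables do not carry over. Pictures are saved under pics/ and viewed, at most 10 in all, crops included, and the job is handed in when it is done.

```bash
mkdir -p pics; python3 - <<'E'
from station import *
import cv2,numpy as np
for n in("top","scene"):
    p,d=camera(n);cv2.imwrite(f"pics/{n}0.png",p);np.savez(f"{n}0.npz",p=p,d=d)
    c=calibration(n);print(n,c["fx"],c["cx"],c["cy"],np.round(c["R"],3).tolist(),np.round(c["t"],3), (d>0).mean())
s=state();print(s)
E
```

```text
top 450.2062298556133 283.9904884217558 208.67850208715052 [[-0.017, -1.0, 0.02], [-0.997, 0.016, -0.074], [0.074, -0.021, -0.997]] [-0.017  0.577  1.534] 0.9960544217687075
scene 508.3079275823877 280.6202075803757 212.82312658823636 [[-0.126, 0.992, 0.021], [0.648, 0.098, -0.755], [-0.751, -0.082, -0.655]] [ 0.089 -0.326  1.944] 0.9958503401360544
{'clock': 0.1, 'joint_pos': array([-1.28101868e+00,  3.20234884e-01,  1.56554582e+00,  1.55898424e-05,
        1.25739319e+00, -1.99801885e-02]), 'joint_velocities': array([ 0.001219  , -0.00026172, -0.00365872,  0.00047023, -0.00047553,
        0.00062445]), 'tau': array([ 5.09645797e-04, -4.16409087e+01, -2.34705466e+01, -8.86559008e-06,
        4.88475227e-03,  1.60435326e-05]), 'ee_pos': array([ 0.17518218, -0.54726134,  0.25256668]), 'orientation': array([-3.14001203e+00, -4.64111618e-05,  3.09752979e-01]), 'contact_force': array([-0.7345958 ,  0.24541023,  0.55263255]), 'torque': array([-0.0196203 , -0.02356413,  0.03596212]), 'finger_force': 0.0, 'width': 0.9989976622164897}
```

View pics/top0.png

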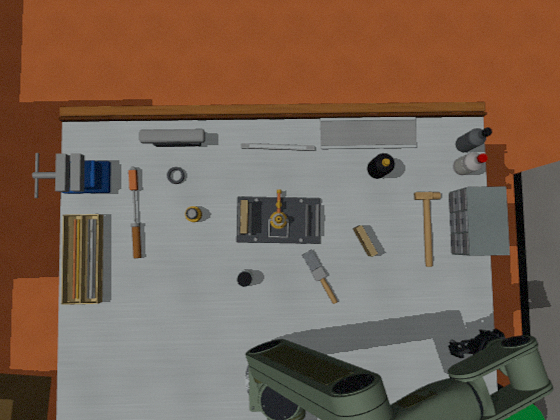

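View pics/scene0.png

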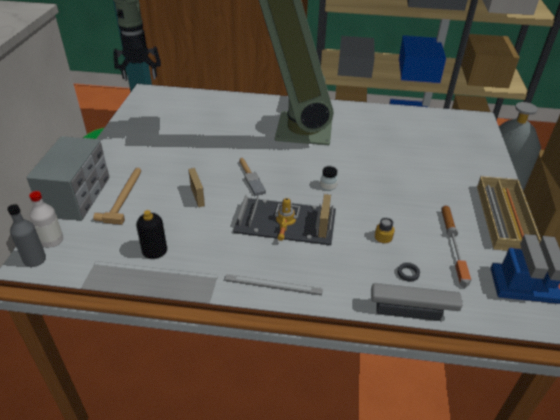

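The top view shows the loose board at (367,240), the base at (279,220) with its empty channel at about (313,219), the set board at (244,217) and the burner head at (194,213). The scene view shows the board at (197,187), the spigot at (287,208), the empty channel at (247,215), the head at (385,230), and the solder bar and other bystanders clear of them.

```bash
cat > h.py <<'E'
import numpy as np,cv2
from station import *
def load(n,k="0"):
    z=np.load(f"{n}{k}.npz");return z["p"],z["d"]
def cloud(n,d):
    c=calibration(n);v,u=np.mgrid[:420,:560]
    X=np.stack([(u-c["cx"])/c["fx"]*d,(v-c["cy"])/c["fy"]*d,d],-1)
    return (X-c["t"])@c["R"]   # R^T(X-t)
def px(n,X):
    c=calibration(n);q=np.array(c["R"])@X+c["t"];return q[0]/q[2]*c["fx"]+c["cx"],q[1]/q[2]*c["fy"]+c["cy"]
E
python3 - <<'E'
from h import *
out=[]
for n in("top","scene"):
    p,d=load(n);W=cloud(n,d)
    b=W[...,2][(abs(W[...,2])<.02)&(d>0)];print(n,"bench z",np.median(b))
    def rep(name,x0,x1,y0,y1,zmin,zmax):
        m=(d>0)&(W[...,0]>x0)&(W[...,0]<x1)&(W[...,1]>y0)&(W[...,1]<y1)&(W[...,2]>zmin)&(W[...,2]<zmax)
        q=W[m]
        if len(q)<4: print(name,len(q));return
        r=cv2.minAreaRect((q[:,:2]*1000).astype(np.float32))
        print(n,name,len(q),"z",np.round(np.percentile(q[:,2],[5,50,95]),4),"rect",np.round(r[0],1),np.round(r[1],1),round(r[2],1),"mean",np.round(q.mean(0),4))
    if n=="top":
        for nm,(u,v) in dict(board=(367,240),spig=(279,220),chan=(313,219),setb=(244,217),head=(194,213),base=(262,220),tap=(280,195)).items(): print(nm,np.round(W[v,u],3)); 
        C={nm:W[v,u] for nm,(u,v) in dict(board=(367,240),spig=(279,220),setb=(244,217),head=(194,213),base=(279,220)).items()}
    for nm in("board","setb","head"):
        x,y,_=C[nm]
        for lo,hi in((.01,.2),(.055,.2),(.066,.09)): rep(f"{nm}>{lo}",x-.08,x+.08,y-.07 if nm!="setb" else y-.03,y+.07,lo,hi)
    x,y,_=C["spig"]
    for lo,hi in((.006,.02),(.03,.055),(.05,.2),(.08,.1)):rep(f"base {lo}-{hi}",x-.14,x+.14,y-.2,y+.2,lo,hi)
    rep("spigtop",x-.05,x+.05,y-.05,y+.05,.075,.1)
    if n=="top": u0,v0,u1,v1=220,170,400,270
    else:u0,v0,u1,v1=180,150,420,260
    out.append(cv2.resize(p[v0:v1,u0:u1],(720,int(720*(v1-v0)/(u1-u0))),interpolation=cv2.INTER_CUBIC)[:330 if n=="scene" else 400])
cv2.imwrite("pics/c1.png",out[0]);cv2.imwrite("pics/c2.png",out[1])
E
```

```text
top bench z 0.0006940608879311585
board [ 0.463 -0.3    0.075]
spig [ 0.535 -0.008  0.079]
chan [ 0.539 -0.127  0.015]
setb [0.546 0.107 0.087]
head [0.564 0.277 0.055]
base [0.539 0.05  0.016]
tap [ 0.626 -0.014 -0.   ]
top board>0.01 325 z [0.0206 0.0728 0.0798] rect [ 462.9 -296.4] [109.6  24.8] 27.1 mean [ 0.462  -0.2932  0.0641]
top board>0.055 253 z [0.0597 0.0741 0.0801] rect [ 462.9 -296.4] [109.6  24.8] 27.1 mean [ 0.4624 -0.2952  0.0732]
top board>0.066 230 z [0.0689 0.0745 0.0803] rect [ 462.9 -296.4] [109.2  23.4] 28.3 mean [ 0.4626 -0.296   0.0745]
top setb>0.01 722 z [0.0108 0.0374 0.09  ] rect [545.2 114. ] [ 73.  156.6] 89.8 mean [0.5423 0.1078 0.0439]
top setb>0.055 238 z [0.0785 0.0867 0.0922] rect [549.7 109.7] [ 22.6 106. ] 89.1 mean [0.5512 0.1101 0.0859]
top setb>0.066 195 z [0.0803 0.0861 0.0894] rect [549.7 109.7] [ 22.6 106. ] 89.1 mean [0.5487 0.1107 0.0856]
top head>0.01 220 z [0.0195 0.0471 0.0629] rect [551.5 278.8] [83.2 53.1] 33.6 mean [0.5628 0.2837 0.046 ]
top head>0.055 87 z [0.0554 0.0584 0.066 ] rect [563.9 288. ] [33.9 37.8] 1.0 mean [0.5643 0.288
[... 1513 characters left out ...]
]
scene head>0.055 96 z [0.0555 0.0588 0.0636] rect [568.3 284.8] [34.9 42.3] 89.5 mean [0.5683 0.2855 0.059 ]
head>0.066 1
scene base 0.006-0.02 2626 z [0.0073 0.0112 0.0167] rect [529.4   8.9] [360.  254.9] 87.3 mean [ 0.5487 -0.0177  0.0114]
scene base 0.03-0.055 582 z [0.0313 0.0384 0.0491] rect [565.2  -7.9] [274.5 165.4] 88.1 mean [0.5618 0.0016 0.039 ]
scene base 0.05-0.2 379 z [0.0545 0.0841 0.0889] rect [551.7  48.2] [141.9 116. ] 88.2 mean [0.5633 0.073  0.0779]
scene base 0.08-0.1 236 z [0.0819 0.0856 0.0892] rect [550.6  50.4] [137.3 113.8] 88.2 mean [0.556  0.0892 0.0857]
scene spigtop 49 z [0.0772 0.0833 0.0887] rect [546.   -5.8] [20.5 23.3] 25.0 mean [ 0.547  -0.0065  0.0833]
```

View pics/c1.png

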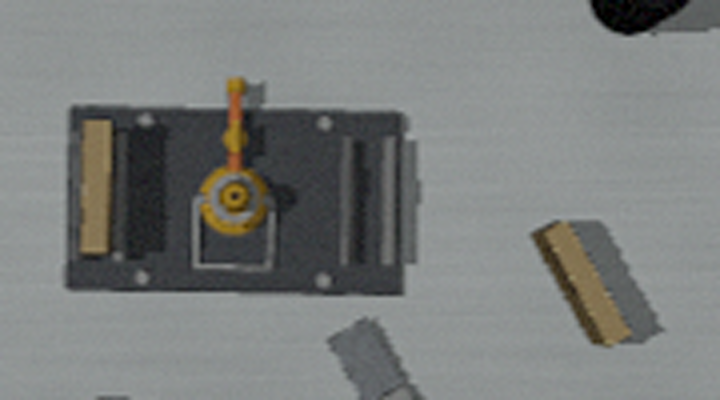

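View pics/c2.png

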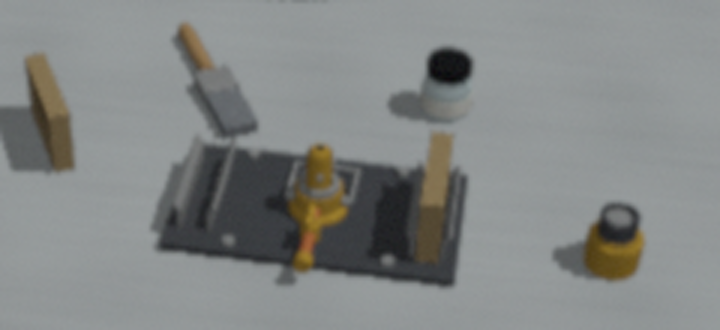

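The crops show the base plate with its two grey cheeks at the empty channel (crop 1, about x 345–395), the spigot at (235,197), the tap pipe pointing +x, the bail on the −x side, and the loose board turned about 28°. I'll refine these with rays from both views.

```bash
cat >> h.py <<'E'
def ray(n,uv,z):
    c=calibration(n);R=np.array(c["R"]);uv=np.atleast_2d(uv).astype(float)
    D=np.c_[(uv[:,0]-c["cx"])/c["fx"],(uv[:,1]-c["cy"])/c["fy"],np.ones(len(uv))]@R
    o=-R.T@c["t"];return o+D*((z-o[2])/D[:,2])[:,None]
def tri(u1,u2):
    A=[];b=[]
    for n,(u,v) in(("top",u1),("scene",u2)):
        c=calibration(n);R=np.array(c["R"]);t=c["t"];a=(u-c["cx"])/c["fx"];e=(v-c["cy"])/c["fy"]
        for w,k in((a,0),(e,1)): A.append(R[k]-w*R[2]);b.append(w*t[2]-t[k])
    return np.linalg.lstsq(np.array(A),np.array(b),rcond=None)[0]
E
python3 - <<'E'
from h import *
def blob(m,seed):
    k,l,s,c=cv2.connectedComponentsWithStats(m.astype(np.uint8))
    y0,x0=seed[1],seed[0];w=l[y0-3:y0+4,x0-3:x0+4];i=np.bincount(w[w>0]).argmax();return l==i,s[i],c[i]
cen={}
for n,sb,sp,ss,sh in(("top",(367,240),(262,210),(244,217),(194,213)),("scene",(197,187),(265,222),(326,215),(385,235))):
    p,d=load(n);W=cloud(n,d);h=cv2.cvtColor(p,cv2.COLOR_BGR2HSV)
    tan=(h[...,1]>60)&(h[...,0]<30)&(h[...,2]>40)
    for nm,s,zt in(("board",sb,.075),("setb",ss,.087)):
        top=tan&(abs(W[...,2]-zt)<.007)
        m,st,c=blob(top,s);ys,xs=np.nonzero(m);q=ray(n,np.c_[xs,ys],zt)[:,:2]
        r=cv2.minAreaRect((q*1000).astype(np.float32));cen[n,nm]=c
        ev=np.linalg.eigh(np.cov(q.T))[1][:,1]
        print(n,nm,st[4],"ray mean",q.mean(0).round(4),"rect",np.round(r[0],1),np.round(r[1],1),"axis deg",np.degrees(np.arctan2(ev[1],ev[0])).round(1))
    dark=(h[...,2]<95)&(abs(W[...,2])<.04)&(np.hypot(W[...,0]-.54,W[...,1])<.2)&(h[...,1]<90)
    m,st,c=blob(cv2.morphologyEx(dark.astype(np.uint8),cv2.MORPH_OPEN,np.ones((3,3))),sp)
    ys,xs=np.nonzero(m);hull=cv2.convexHull(np.c_[xs,ys].astype(np.int32))[:,0]
    q=(ray(n,hull,.012)[:,:2]*1000).astype(np.float32);r=cv2.minAreaRect(q);print(n,"plate",np.round(r[0],1),np.round(r[1],1),r[2],q.min(0),q.max(0))
    # spigot top
    s=(abs(W[...,2]-.086)<.008)&(np.hypot(W[...,0]-.543,W[...,1]+.005)<.03);ys,xs=np.nonzero(s);cen[n,"spig"]=np.array([xs.mean(),ys.mean()])
    q=ray(n,np.c_[xs,ys],.085)[:,:2];print(n,"spig",len(q),q.mean(0).round(4))
    # cheeks : height 25-50
    s=(W[...,2]>.028)&(W[...,2]<.055)&(abs(W[...,0]-.545)<.07)&(abs(W[...,1]+.122)<.035);ys,xs=np.nonzero(s);q=ray(n,np.c_[xs,ys],.042)[:,:2]
    yy=q[:,1];print(n,"cheeks",len(q),np.histogram(yy,np.arange(-.158,-.085,.004)),"x",np.percentile(q[:,0],[2,98]).round(4))
    s=(h[...,1]<90)&(W[...,2]>.05)&(np.hypot(W[...,0]-.566,W[...,1]-.285)<.035);ys,xs=np.nonzero(s);cen[n,"head"]=np.array([xs.mean(),ys.mean()])
    q=ray(n,np.c_[xs,ys],.062)[:,:2];print(n,"headtop",len(q),q.mean(0).round(4),np.ptp(q,axis=0))
    s=(W[...,2]>.008)&(np.hypot(W[...,0]-.57,W[...,1]-.285)<.045)&(h[...,1]>110);ys,xs=np.nonzero(s);q=W[s];cc,rr=cv2.minEnclosingCircle((q[:,:2]*1000).astype(np.float32));print(n,"collar",cc,rr)
for nm in("board","setb","spig","head"): print("tri",nm,tri(cen["top",nm],cen["scene",nm]).round(4))
E
```

```text
top board 218 ray mean [ 0.462  -0.2961] rect [ 462.5 -295.9] [108.7  23.3] axis deg -151.5
top setb 211 ray mean [0.5481 0.1102] rect [549.5 110.6] [ 19.8 105.8] axis deg 178.6
top plate [538.6  -7.6] [287.1 159.8] 88.6722183227539 [ 455.93387 -152.79028] [620.225   137.40327]
top spig 46 [ 0.54   -0.0035]
top cheeks 170 (array([ 0,  0,  0,  0, 14, 40, 34,  2,  0,  0,  0,  0,  0, 32, 32, 16,  0,
        0]), array([-0.158, -0.154, -0.15 , -0.146, -0.142, -0.138, -0.134, -0.13 ,
       -0.126, -0.122, -0.118, -0.114, -0.11 , -0.106, -0.102, -0.098,
       -0.094, -0.09 , -0.086])) x [0.4839 0.588 ]
top headtop 96 [0.5634 0.2861] [0.03371269 0.03669712]
top collar (564.0150756835938, 286.5875244140625) 26.522930145263672
scene board 146 ray mean [ 0.4751 -0.296 ] rect [ 474.3 -296.6] [111.1  21. ] axis deg -152.4
scene setb 177 ray mean [0.564  0.1081] rect [559.7 107.8] [ 21.9 109. ] axis deg 177.9
scene plate [549.6 -86.7] [137.6 165.2] 89.3134536743164 [ 466.72482 -155.93094] [632.88763  -18.572826]
scene spig 43 [ 0.5476 -0.0058]
scene cheeks 162 (array([ 0,  0,  0,  8, 34, 34, 24,  1,  0,  0,  0,  0,  8, 32, 21,  0,  0,
        0]), array([-0.158, -0.154, -0.15 , -0.146, -0.142, -0.138, -0.134, -0.13 ,
       -0.126, -0.122, -0.118, -0.114, -0.11 , -0.106, -0.102, -0.098,
       -0.094, -0.09 , -0.086])) x [0.4879 0.6001]
scene headtop 125 [0.574  0.2846] [0.04799461 0.03468164]
scene collar (573.7307739257812, 284.74346923828125) 26.180482864379883
tri board [ 0.4621 -0.2992  0.0644]
tri setb [0.5489 0.1096 0.0741]
tri spig [ 0.5404 -0.005   0.0791]
tri head [0.564  0.287  0.0534]
```

```bash
cat >> h.py <<'E'
from scipy.spatial.transform import Rotation as Ro
def go(x,y,z,yaw=None):
    s=state();e=s["ee_pos"];r,p,w=s["orientation"]
    yaw=w if yaw is None else yaw
    tw=-((yaw-w+np.pi)%(2*np.pi)-np.pi)
    R=Ro.from_euler("xyz",[r,p,w]).as_matrix()@Ro.from_euler("z",tw).as_matrix()
    print("after twist %.4f: cm"%tw,np.round(R.T@(np.array([x,y,z])-e)*100,2))
    print("now",e.round(4),np.round(s["orientation"],4),"F",s["contact_force"].round(2),"w",round(s["width"],3),"j",s["joint_pos"].round(2))
E
python3 -m creep '[{"twist":-0.18},{"tx":3.7,"ty":-0.84},{"tx":3.7,"ty":-0.84},{"tx":3.7,"ty":-0.84},{"tx":3.7,"ty":-0.84},{"tx":3.7,"ty":-0.84},{"tx":3.7,"ty":-0.84},{"tx":3.7,"ty":-0.84},{"tx":3.7,"ty":-0.84},{"tx":3.7,"ty":-0.84},{"tx":3.7,"ty":-0.84},{}]' 30
python3 - <<'E'
from h import *
go(.465,-.297,.13,.49)
for n in("top","scene"):
    p,d=camera(n);np.savez(n+"1.npz",p=p,d=d);W=cloud(n,d)
    m=(d>0)&(abs(W[...,0]-.465)<.2)&(abs(W[...,1]+.297)<.15)&(W[...,2]>.2)&(W[...,2]<.3);print(n,m.sum(),W[m].mean(0))
p1=load("top","1")[0];p2=load("scene","1")[0]
cv2.imwrite("pics/g1.png",np.vstack([cv2.resize(p1[180:320,270:470],(420,294)),cv2.resize(p2[80:220,110:310],(420,294))]))
E
```

```text
after twist -0.1802: cm [37.35 -8.42 12.28]
now [ 0.1752 -0.5473  0.2526] [-3.14   -0.      0.3098] F [-0.73  0.25  0.55] w 0.999 j [-1.28  0.32  1.57  0.    1.26 -0.02]
top 0 [nan nan nan]
scene 0 [nan nan nan]schema error: expected keys tx, ty, tz, twist, hand
<stdin>:5: RuntimeWarning: Mean of empty slice.
  ret = um.true_divide(
```

View pics/g1.png

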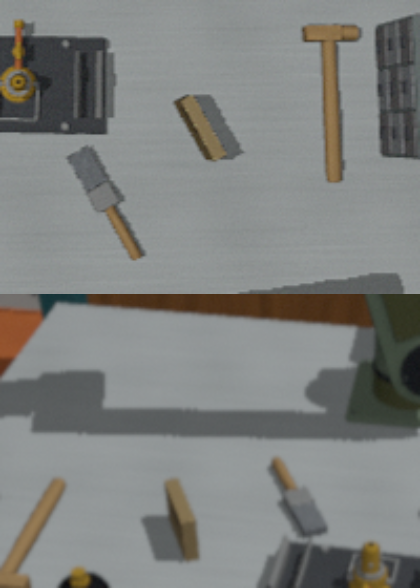

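The move was refused: every row needs all five keys. The picture shows the board undisturbed and nothing else near it.

```bash

python3 -m creep '[{"tx":0,"ty":0,"tz":0,"twist":-0.18,"hand":1},{"tx":3.7,"ty":-0.84,"tz":0,"twist":0,"hand":1},{"tx":3.7,"ty":-0.84,"tz":0,"twist":0,"hand":1},{"tx":3.7,"ty":-0.84,"tz":0,"twist":0,"hand":1},{"tx":3.7,"ty":-0.84,"tz":0,"twist":0,"hand":1},{"tx":3.7,"ty":-0.84,"tz":0,"twist":0,"hand":1},{"tx":3.7,"ty":-0.84,"tz":0,"twist":0,"hand":1},{"tx":3.7,"ty":-0.84,"tz":0,"twist":0,"hand":1},{"tx":3.7,"ty":-0.84,"tz":0,"twist":0,"hand":1},{"tx":3.7,"ty":-0.84,"tz":0,"twist":0,"hand":1},{"tx":3.7,"ty":-0.84,"tz":0,"twist":0,"hand":1},{"tx":0,"ty":0,"tz":0,"twist":0,"hand":1}]' 30
python3 - <<'E'
from h import *
go(.465,-.297,.06,.49)
E
```

```text
clock: 1.7
ee_pos: [0.4637, -0.2979, 0.253]
orientation: [-3.141, -0.0, 0.493]
contact_force: [-0.5, -1.1, -0.4]
width: 1.0
finger_force: 0.0
after twist 0.0033: cm [ 1.60e-01 -1.00e-02  1.93e+01]
now [ 0.4637 -0.2979  0.253 ] [-3.1412e+00 -2.0000e-04  4.9330e-01] F [-0.49 -1.08 -0.37] w 1.0 j [-0.59  0.28  1.62  0.    1.24  0.49]
```

```bash

python3 -m creep '[{"tx":0.1,"ty":0,"tz":4,"twist":0,"hand":1},{"tx":0,"ty":0,"tz":4,"twist":0,"hand":1},{"tx":0,"ty":0,"tz":4,"twist":0,"hand":1},{"tx":0,"ty":0,"tz":4,"twist":0,"hand":1},{"tx":0,"ty":0,"tz":2.1,"twist":0,"hand":1},{"tx":0,"ty":0,"tz":1.2,"twist":0,"hand":0},{"tx":0,"ty":0,"tz":0,"twist":0,"hand":-1},{"tx":0,"ty":0,"tz":0,"twist":0,"hand":-1},{"tx":0,"ty":0,"tz":0,"twist":0,"hand":-1},{"tx":0,"ty":0,"tz":0,"twist":0,"hand":-1},{"tx":0,"ty":0,"tz":0,"twist":0,"hand":-1}]' 35
```

```text
clock: 3.08
ee_pos: [0.4638, -0.2995, 0.0614]
orientation: [3.139, -0.001, 0.49]
contact_force: [-1.1, -0.8, 5.6]
width: 0.252
finger_force: 35.3
```

```bash

python3 -m creep '[{"tx":0,"ty":0,"tz":-1,"twist":0,"hand":-1},{"tx":0,"ty":0,"tz":-3,"twist":0,"hand":-1},{"tx":0,"ty":0,"tz":-3,"twist":0,"hand":-1},{"tx":0,"ty":0,"tz":-1,"twist":0,"hand":-1},{"tx":0,"ty":0,"tz":0,"twist":0.13,"hand":-1},{"tx":0,"ty":0,"tz":0,"twist":0.13,"hand":-1},{"tx":0,"ty":0,"tz":0,"twist":0.13,"hand":-1},{"tx":0,"ty":0,"tz":0,"twist":0.13,"hand":-1},{"tx":0,"ty":0,"tz":0,"twist":0,"hand":-1}]'
python3 - <<'E'
from h import *
go(.540,-.120,.14,-.03)
E
```

```text
clock: 4.2
ee_pos: [0.4627, -0.2986, 0.1396]
orientation: [-3.141, 0.001, -0.029]
contact_force: [-0.1, -0.1, -0.7]
width: 0.249
finger_force: 34.4
after twist 0.0014: cm [  7.19 -18.09  -0.04]
now [ 0.4627 -0.2986  0.1396] [-3.1407e+00  1.4000e-03 -2.8600e-02] F [-0.13 -0.1  -0.69] w 0.249 j [-0.59  0.38  1.78 -0.    0.98  1.01]
```

```bash

python3 -m creep '[{"tx":1.2,"ty":-3,"tz":0,"twist":0,"hand":-1},{"tx":1.2,"ty":-3,"tz":0,"twist":0,"hand":-1},{"tx":1.2,"ty":-3,"tz":0,"twist":0,"hand":-1},{"tx":1.2,"ty":-3,"tz":0,"twist":0,"hand":-1},{"tx":1.2,"ty":-3,"tz":0,"twist":0,"hand":-1},{"tx":1.2,"ty":-3.1,"tz":0,"twist":0,"hand":-1},{"tx":0,"ty":0,"tz":2.5,"twist":0,"hand":-1},{"tx":0,"ty":0,"tz":0,"twist":0,"hand":-1},{"tx":0,"ty":0,"tz":0,"twist":0,"hand":-1}]'
python3 - <<'E'
from h import *
go(.540,-.120,.14,-.03)
for n in("top","scene"):
    p,d=camera(n);np.savez(n+"2.npz",p=p,d=d);W=cloud(n,d);h=cv2.cvtColor(p,cv2.COLOR_BGR2HSV)
    tan=(h[...,1]>60)&(h[...,0]<30)&(abs(W[...,0]-.54)<.08)&(abs(W[...,1]+.12)<.05)&(W[...,2]>.05)&(W[...,2]<.14)
    q=W[tan];print(n,len(q),q.mean(0),cv2.minAreaRect((q[:,:2]*1000).astype(np.float32)),np.percentile(q[:,2],[2,98]))
    m=(abs(W[...,2]-.038)<.012)&(abs(W[...,0]-.54)<.07)&(abs(W[...,1]+.12)<.05)&~tan
    print(np.histogram(W[m][:,1],np.arange(-.16,-.08,.004)))
a=load("top","2")[0][170:260,240:360];b=load("scene","2")[0][130:250,190:350]
cv2.imwrite("pics/g2.png",np.vstack([cv2.resize(a,(400,300),interpolation=2),cv2.resize(b,(400,300),interpolation=2)]))
E
```

```text
clock: 5.32
ee_pos: [0.5407, -0.1205, 0.1156]
orientation: [3.141, -0.0, -0.03]
contact_force: [0.6, 0.5, -1.1]
width: 0.255
finger_force: 34.6
after twist 0.0004: cm [-0.07 -0.05 -2.44]
now [ 0.5407 -0.1205  0.1156] [ 3.1414e+00 -1.0000e-04 -2.9600e-02] F [ 0.64  0.47 -1.11] w 0.255 j [-0.24  0.41  1.81 -0.    0.92  1.36]
top 60 [ 0.49658555 -0.1143341   0.12406937] ((498.8301086425781, -115.7040023803711), (20.380449295043945, 26.827219009399414), 87.9092788696289) [0.09538291 0.13427077]
(array([ 0,  0,  0,  0,  0,  8,  1,  1,  0,  0,  0,  0,  0,  1, 15, 13,  4,
        0,  0]), array([-0.16 , -0.156, -0.152, -0.148, -0.144, -0.14 , -0.136, -0.132,
       -0.128, -0.124, -0.12 , -0.116, -0.112, -0.108, -0.104, -0.1  ,
       -0.096, -0.092, -0.088, -0.084]))
scene 350 [ 0.573706   -0.11892837  0.1041941 ] ((551.7852172851562, -119.94281005859375), (24.663833618164062, 100.52099609375), 89.15983581542969) [0.05641538 0.13146122]
(array([ 0,  0,  0,  2, 14, 16,  2,  0,  0,  0,  0,  0,  9, 23, 27,  4,  0,
        0,  0]), array([-0.16 , -0.156, -0.152, -0.148, -0.144, -0.14 , -0.136, -0.132,
       -0.128, -0.124, -0.12 , -0.116, -0.112, -0.108, -0.104, -0.1  ,
       -0.096, -0.092, -0.088, -0.084]))
```

View pics/g2.png

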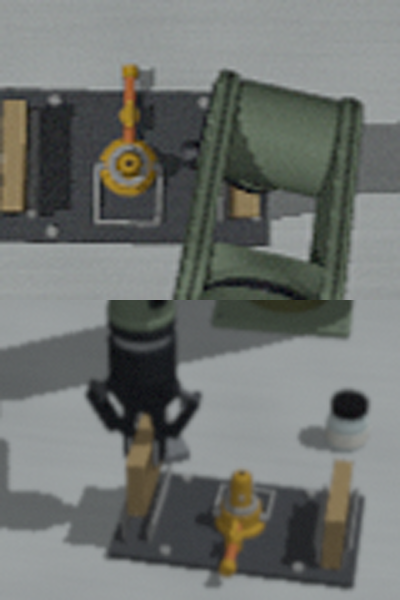

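The pictures show the board held over the empty channel. Against the cheeks in the same view it is within 2 mm, so I descend with a small correction.

```bash

python3 -m creep '[{"tx":-0.2,"ty":0.1,"tz":0,"twist":0,"hand":-1},{"tx":0,"ty":0,"tz":0.8,"twist":0,"hand":-1},{"tx":0,"ty":0,"tz":0.8,"twist":0,"hand":-1},{"tx":0,"ty":0,"tz":0.4,"twist":0,"hand":-1},{"tx":0,"ty":0,"tz":0,"twist":0,"hand":-1}]'
python3 -m creep '[{"tx":0,"ty":0,"tz":0.4,"twist":0,"hand":-1},{"tx":0,"ty":0,"tz":0.4,"twist":0,"hand":-1},{"tx":0,"ty":0,"tz":0.4,"twist":0,"hand":-1},{"tx":0,"ty":0,"tz":0,"twist":0,"hand":-1}]'
```

```text
clock: 6.05
ee_pos: [0.5383, -0.1211, 0.0947]
orientation: [-3.141, 0.001, -0.03]
contact_force: [-0.2, 0.1, -0.6]
width: 0.255
finger_force: 34.6
clock: 6.55
ee_pos: [0.5383, -0.1211, 0.0829]
orientation: [-3.141, 0.001, -0.03]
contact_force: [0.1, -0.7, -1.4]
width: 0.252
finger_force: 34.6
```

```bash

python3 -m creep '[{"tx":0,"ty":0,"tz":0.4,"twist":0,"hand":-1},{"tx":0,"ty":0,"tz":0.3,"twist":0,"hand":-1},{"tx":0,"ty":0,"tz":0.15,"twist":0,"hand":-1},{"tx":0,"ty":0,"tz":0.1,"twist":0,"hand":-1},{"tx":0,"ty":0,"tz":0,"twist":0,"hand":-1}]'
```

```text
clock: 7.18
ee_pos: [0.5386, -0.1212, 0.0738]
orientation: [3.141, -0.0, -0.03]
contact_force: [0.2, 1.7, -1.0]
width: 0.248
finger_force: 34.6
```

```bash

python3 -m creep '[{"tx":0,"ty":0,"tz":0.1,"twist":0,"hand":-1},{"tx":0,"ty":0,"tz":0.1,"twist":0,"hand":-1},{"tx":0,"ty":0,"tz":0,"twist":0,"hand":-1}]'
```

```text
clock: 7.55
ee_pos: [0.5387, -0.1212, 0.0735]
orientation: [3.141, -0.001, -0.03]
contact_force: [-3.2, 0.3, 10.1]
width: 0.257
finger_force: 36.1
```

```bash

python3 -m creep '[{"tx":0,"ty":0,"tz":-0.1,"twist":0,"hand":-1},{"tx":0,"ty":0,"tz":0,"twist":0,"hand":-0.2},{"tx":0,"ty":0,"tz":0,"twist":0,"hand":0},{"tx":0,"ty":0,"tz":0,"twist":0,"hand":0},{"tx":0,"ty":0,"tz":-1,"twist":0,"hand":0},{"tx":0,"ty":0,"tz":-3,"twist":0,"hand":0},{"tx":0,"ty":0,"tz":-4,"twist":0,"hand":0},{"tx":0,"ty":0,"tz":-4,"twist":0,"hand":1},{"tx":0,"ty":0,"tz":-4,"twist":0,"hand":1},{"tx":0,"ty":0,"tz":0,"twist":0,"hand":1}]'
python3 - <<'E'
from h import *
go(.567,.286,.23,-.03)
E
```

```text
clock: 8.8
ee_pos: [0.5404, -0.1216, 0.237]
orientation: [3.14, -0.008, -0.03]
contact_force: [0.3, -0.4, -0.9]
width: 1.001
finger_force: 0.0
after twist -0.0002: cm [  1.43 -40.82   0.64]
now [ 0.5404 -0.1216  0.237 ] [ 3.1397 -0.0084 -0.0302] F [ 0.33 -0.35 -0.88] w 1.001 j [-0.24  0.29  1.65 -0.    1.19  1.36]
```

```bash

python3 -m creep '[{"tx":0.14,"ty":-4.08,"tz":0,"twist":0,"hand":1},{"tx":0.14,"ty":-4.08,"tz":0,"twist":0,"hand":1},{"tx":0.14,"ty":-4.08,"tz":0,"twist":0,"hand":1},{"tx":0.14,"ty":-4.08,"tz":0,"twist":0,"hand":1},{"tx":0.14,"ty":-4.08,"tz":0,"twist":0,"hand":1},{"tx":0.14,"ty":-4.08,"tz":0,"twist":0,"hand":1},{"tx":0.14,"ty":-4.08,"tz":0,"twist":0,"hand":1},{"tx":0.14,"ty":-4.08,"tz":0,"twist":0,"hand":1},{"tx":0.14,"ty":-4.08,"tz":0,"twist":0,"hand":1},{"tx":0.14,"ty":-4.08,"tz":0,"twist":0,"hand":1},{"tx":0,"ty":0,"tz":0,"twist":0,"hand":1}]'
python3 -m creep '[{"tx":0,"ty":0,"tz":0,"twist":-0.16,"hand":1},{"tx":0,"ty":0,"tz":0,"twist":-0.16,"hand":1},{"tx":0,"ty":0,"tz":0,"twist":-0.16,"hand":1},{"tx":0,"ty":0,"tz":0,"twist":-0.16,"hand":1},{"tx":0,"ty":0,"tz":0,"twist":-0.16,"hand":1},{"tx":0,"ty":0,"tz":0,"twist":-0.16,"hand":1},{"tx":0,"ty":0,"tz":0,"twist":-0.16,"hand":1},{"tx":0,"ty":0,"tz":0,"twist":-0.16,"hand":1},{"tx":0,"ty":0,"tz":0,"twist":-0.16,"hand":1},{"tx":0,"ty":0,"tz":0,"twist":-0.13,"hand":1},{"tx":0,"ty":0,"tz":0,"twist":0,"hand":1}]'
python3 - <<'E'
from h import *
go(.567,.286,.034)
for n in("top","scene"):
    p,d=camera(n);np.savez(n+"3.npz",p=p,d=d)
a=load("top","3")[0][160:270,150:350];b=load("scene","3")[0][130:270,220:430]
cv2.imwrite("pics/g3.png",np.vstack([cv2.resize(a,(520,286),interpolation=2),cv2.resize(b,(450,300),interpolation=2)[:, :] if 0 else cv2.resize(b,(520,300),interpolation=2)]))
E
```

```text
clock: 10.18
ee_pos: [0.5642, 0.2886, 0.2313]
orientation: [3.141, 0.002, -0.027]
contact_force: [0.2, -0.0, 0.1]
width: 0.999
finger_force: 0.0
clock: 11.55
ee_pos: [0.5646, 0.2851, 0.2322]
orientation: [-3.14, 0.001, 1.537]
contact_force: [0.1, 0.4, 0.3]
width: 1.002
finger_force: 0.0
after twist -0.0000: cm [ 0.12  0.26 19.82]
now [0.5646 0.2851 0.2322] [-3.1404e+00  1.1000e-03  1.5375e+00] F [0.07 0.44 0.33] w 1.002 j [ 0.45  0.42  1.46 -0.    1.26  0.48]
```

View pics/g3.png

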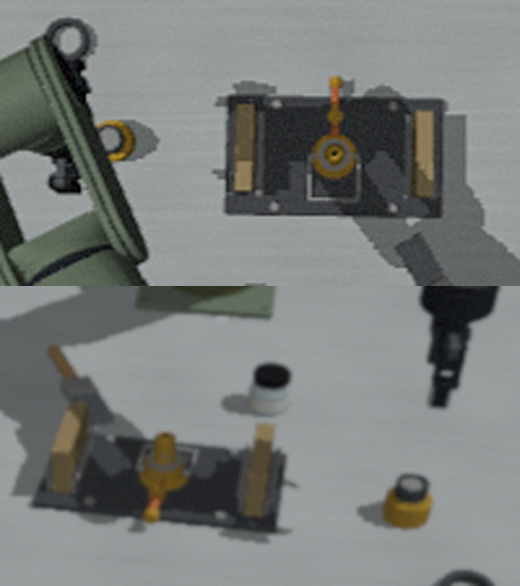

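The board stands upright in its channel and the released gripper hangs over the burner head, which is untouched. Next I descend and close to centre the head in x.

```bash

python3 -m creep '[{"tx":0.1,"ty":0.25,"tz":4,"twist":0,"hand":1},{"tx":0,"ty":0,"tz":4,"twist":0,"hand":1},{"tx":0,"ty":0,"tz":4,"twist":0,"hand":1},{"tx":0,"ty":0,"tz":4,"twist":0,"hand":1},{"tx":0,"ty":0,"tz":2.4,"twist":0,"hand":1},{"tx":0,"ty":0,"tz":1.4,"twist":0,"hand":1},{"tx":0,"ty":0,"tz":0,"twist":0,"hand":0.5},{"tx":0,"ty":0,"tz":0,"twist":0,"hand":0.2},{"tx":0,"ty":0,"tz":0,"twist":0,"hand":-0.2},{"tx":0,"ty":0,"tz":0,"twist":0,"hand":-0.2},{"tx":0,"ty":0,"tz":0,"twist":0,"hand":-0.2}]' 25
```

```text
clock: 13.02
ee_pos: [0.5679, 0.2874, 0.036]
orientation: [3.14, -0.001, 1.54]
contact_force: [-1.5, -0.3, 6.9]
width: 0.626
finger_force: 29.2
```

```bash

python3 -m creep '[{"tx":0,"ty":0,"tz":0,"twist":0,"hand":1},{"tx":0,"ty":0,"tz":0,"twist":0,"hand":1},{"tx":0,"ty":0,"tz":0,"twist":0,"hand":1},{"tx":0,"ty":0,"tz":0,"twist":0.16,"hand":1},{"tx":0,"ty":0,"tz":0,"twist":0.16,"hand":1},{"tx":0,"ty":0,"tz":0,"twist":0.16,"hand":1},{"tx":0,"ty":0,"tz":0,"twist":0.16,"hand":1},{"tx":0,"ty":0,"tz":0,"twist":0.16,"hand":1},{"tx":0,"ty":0,"tz":0,"twist":0.16,"hand":1},{"tx":0,"ty":0,"tz":0,"twist":0.16,"hand":1},{"tx":0,"ty":0,"tz":0,"twist":0.16,"hand":1},{"tx":0,"ty":0,"tz":0,"twist":0.16,"hand":1},{"tx":0,"ty":0,"tz":0,"twist":0.13,"hand":1},{"tx":0,"ty":0,"tz":0,"twist":0,"hand":0.5},{"tx":0,"ty":0,"tz":0,"twist":0,"hand":0.2},{"tx":0,"ty":0,"tz":0,"twist":0,"hand":-0.5},{"tx":0,"ty":0,"tz":0,"twist":0,"hand":-0.5},{"tx":0,"ty":0,"tz":0,"twist":0,"hand":-0.5},{"tx":0,"ty":0,"tz":0,"twist":0,"hand":-0.5}]' 80
```

```text
clock: 15.4
ee_pos: [0.5676, 0.2871, 0.0353]
orientation: [3.142, -0.001, -0.03]
contact_force: [-1.6, -0.5, 5.8]
width: 0.616
finger_force: 85.0
```

```bash

python3 -m creep '[{"tx":0,"ty":0,"tz":-1,"twist":0,"hand":-0.5},{"tx":0,"ty":0,"tz":-3,"twist":0,"hand":-0.5},{"tx":0,"ty":0,"tz":-3,"twist":0,"hand":-0.5},{"tx":0,"ty":0,"tz":-3,"twist":0,"hand":-0.5},{"tx":0,"ty":0,"tz":-2.5,"twist":0,"hand":-0.5},{"tx":0,"ty":0,"tz":0,"twist":0,"hand":-0.5}]'
python3 - <<'E'
from h import *
go(.543,-.0045,.16,-.03)
E
```

```text
clock: 16.15
ee_pos: [0.5681, 0.2876, 0.1613]
orientation: [-3.14, -0.003, -0.03]
contact_force: [0.8, 0.3, -4.2]
width: 0.612
finger_force: 85.0
after twist -0.0002: cm [-1.64 29.28  0.07]
now [0.5681 0.2876 0.1613] [-3.1398e+00 -3.1000e-03 -3.0200e-02] F [ 0.8   0.33 -4.2 ] w 0.612 j [0.45 0.48 1.55 0.   1.11 2.05]
```

```bash

python3 -m creep '[{"tx":-0.2,"ty":3.66,"tz":0,"twist":0,"hand":-0.5},{"tx":-0.2,"ty":3.66,"tz":0,"twist":0,"hand":-0.5},{"tx":-0.2,"ty":3.66,"tz":0,"twist":0,"hand":-0.5},{"tx":-0.2,"ty":3.66,"tz":0,"twist":0,"hand":-0.5},{"tx":-0.2,"ty":3.66,"tz":0,"twist":0,"hand":-0.5},{"tx":-0.2,"ty":3.66,"tz":0,"twist":0,"hand":-0.5},{"tx":-0.2,"ty":3.66,"tz":0,"twist":0,"hand":-0.5},{"tx":-0.2,"ty":3.66,"tz":0,"twist":0,"hand":-0.5},{"tx":0,"ty":0,"tz":1.5,"twist":0,"hand":-0.5},{"tx":0,"ty":0,"tz":1,"twist":0,"hand":-0.5},{"tx":0,"ty":0,"tz":0,"twist":0,"hand":-0.5},{"tx":0,"ty":0,"tz":0,"twist":0,"hand":-0.5}]'
python3 - <<'E'
from h import *
go(.543,-.0045,.1353,-.03)
p,d=camera("scene");np.savez("scene4.npz",p=p,d=d);W=cloud("scene",d)
cv2.imwrite("pics/g4.png",cv2.resize(p[140:260,210:370],(640,480),interpolation=2))
h=cv2.cvtColor(p,cv2.COLOR_BGR2HSV);b=(h[...,1]>110)&(h[...,0]<35)
for lo,hi in((.105,.13),(.05,.062),(.065,.088)):
    m=b&(W[...,2]>lo)&(W[...,2]<hi)&(np.hypot(W[...,0]-.55,W[...,1])<.045);q=W[m];ys,xs=np.nonzero(m)
    print(lo,m.sum(),q.mean(0),np.percentile(q[:,1],[3,97]),"maxx",np.percentile(q[:,0],95),"u",xs.min(),xs.max())
E
```

```text
clock: 17.65
ee_pos: [0.5428, -0.0042, 0.1347]
orientation: [-3.142, 0.0, -0.029]
contact_force: [1.1, -0.2, -3.7]
width: 0.607
finger_force: 85.2
after twist 0.0010: cm [ 0.02  0.03 -0.06]
now [ 0.5428 -0.0042  0.1347] [-3.1415e+00  1.0000e-04 -2.9000e-02] F [ 1.12 -0.23 -3.65] w 0.607 j [-0.03  0.37  1.81  0.    0.96  1.57]
0.105 119 [ 0.56687522 -0.00162618  0.11801272] [-0.02589334  0.0195441 ] maxx 0.5737211768093854 u 279 295
0.05 21 [ 0.55575832 -0.00508581  0.05663035] [-0.01739584  0.00476317] maxx 0.5911865696152561 u 282 290
0.065 38 [ 0.55270304 -0.00654099  0.07444333] [-0.01784707  0.00308293] maxx 0.5583242977628643 u 282 290
```

View pics/g4.png

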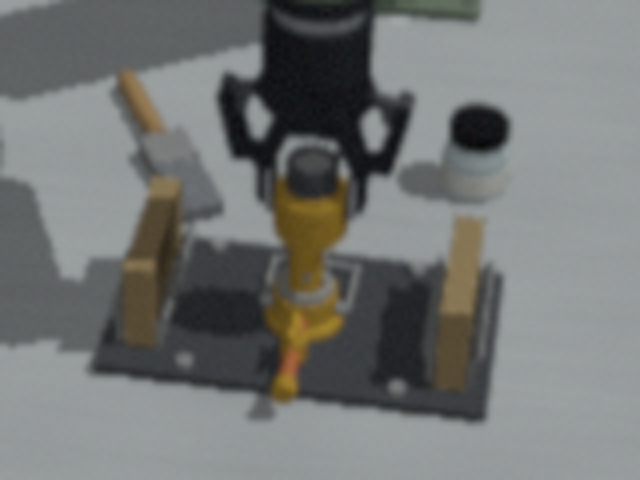

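The head hangs upright over the spigot, about 3 mm too far toward +y (crop collar middle x≈312, spigot x≈307). I correct that and lower it slowly.

```bash

python3 -m creep '[{"tx":-0.1,"ty":0.3,"tz":0,"twist":0,"hand":-0.5},{"tx":0,"ty":0,"tz":0.6,"twist":0,"hand":-0.5},{"tx":0,"ty":0,"tz":0.6,"twist":0,"hand":-0.5},{"tx":0,"ty":0,"tz":0.3,"twist":0,"hand":-0.5},{"tx":0,"ty":0,"tz":0,"twist":0,"hand":-0.5}]'
python3 -m creep '[{"tx":0,"ty":0,"tz":0.2,"twist":0,"hand":-0.5},{"tx":0,"ty":0,"tz":0.2,"twist":0,"hand":-0.5},{"tx":0,"ty":0,"tz":0,"twist":0,"hand":-0.5}]'
```

```text
clock: 18.32
ee_pos: [0.5413, -0.008, 0.1194]
orientation: [3.142, 0.001, -0.03]
contact_force: [0.3, -0.0, -4.3]
width: 0.614
finger_force: 85.2
clock: 18.7
ee_pos: [0.5413, -0.008, 0.1156]
orientation: [3.141, 0.0, -0.03]
contact_force: [-1.5, 1.0, -4.5]
width: 0.61
finger_force: 85.3
```

```bash

python3 -m creep '[{"tx":0,"ty":0,"tz":0.4,"twist":0,"hand":-0.5},{"tx":0,"ty":0,"tz":0.4,"twist":0,"hand":-0.5},{"tx":0,"ty":0,"tz":0.4,"twist":0,"hand":-0.5},{"tx":0,"ty":0,"tz":0,"twist":0,"hand":-0.5}]'
python3 -m creep '[{"tx":0,"ty":0,"tz":0.2,"twist":0,"hand":-0.5},{"tx":0,"ty":0,"tz":0.2,"twist":0,"hand":-0.5},{"tx":0,"ty":0,"tz":0,"twist":0,"hand":-0.5}]'
```

```text
clock: 19.2
ee_pos: [0.5412, -0.008, 0.1032]
orientation: [3.141, 0.001, -0.03]
contact_force: [-1.2, 1.5, -4.6]
width: 0.615
finger_force: 85.2
clock: 19.58
ee_pos: [0.5413, -0.0079, 0.0996]
orientation: [-3.142, 0.001, -0.03]
contact_force: [-2.4, 1.2, -4.0]
width: 0.61
finger_force: 85.3
```

```bash

python3 -m creep '[{"tx":0,"ty":0,"tz":0.1,"twist":0,"hand":-0.5},{"tx":0,"ty":0,"tz":0,"twist":0,"hand":-0.5}]'
python3 -m creep '[{"tx":0,"ty":0,"tz":0.1,"twist":0,"hand":-0.5},{"tx":0,"ty":0,"tz":0,"twist":0,"hand":-0.5}]'
```

```text
clock: 19.82
ee_pos: [0.5413, -0.0079, 0.0993]
orientation: [-3.141, 0.0, -0.03]
contact_force: [-3.9, 1.9, 2.6]
width: 0.614
finger_force: 86.0
clock: 20.08
ee_pos: [0.5414, -0.0079, 0.0989]
orientation: [-3.141, -0.0, -0.03]
contact_force: [-4.8, 1.6, 8.0]
width: 0.61
finger_force: 86.7
```

Contact with the studs at TCP z 0.0993, as expected. Now I search by turning under a light push, stopping at the first drop.

```bash
cat > chk.py <<'E'
from station import *
s=state();print("CHK",s["ee_pos"].round(4),s["orientation"][2].round(3),s["contact_force"].round(1),"tz",s["torque"].round(2))
raise SystemExit(s["ee_pos"][2]<.0984)
E
python3 -m creep '[{"tx":-0.05,"ty":0,"tz":0,"twist":-0.08,"hand":-0.5},{"tx":0,"ty":0,"tz":0,"twist":-0.08,"hand":-0.5},{"tx":0,"ty":0,"tz":0,"twist":0,"hand":-0.5}]' >/dev/null; python3 chk.py &&
python3 -m creep '[{"tx":0,"ty":0,"tz":0,"twist":-0.08,"hand":-0.5},{"tx":0,"ty":0,"tz":0,"twist":-0.08,"hand":-0.5},{"tx":0,"ty":0,"tz":0,"twist":0,"hand":-0.5}]' >/dev/null; python3 chk.py &&
python3 -m creep '[{"tx":0,"ty":0,"tz":0,"twist":-0.08,"hand":-0.5},{"tx":0,"ty":0,"tz":0,"twist":-0.08,"hand":-0.5},{"tx":0,"ty":0,"tz":0,"twist":0,"hand":-0.5}]' >/dev/null; python3 chk.py
```

```text
CHK [ 0.5412 -0.008   0.0976] 0.129 [-1.5  2.4 -3. ] tz [ 0.29  0.29 -0.06]
CHK [ 0.5412 -0.008   0.0976] 0.129 [-1.5  2.4 -3. ] tz [ 0.29  0.29 -0.06]
CHK [ 0.5412 -0.008   0.0976] 0.129 [-1.5  2.4 -3. ] tz [ 0.29  0.29 -0.06]True
True
True
```

It dropped at once (z 0.0976, no support). Lowering to confirm.

```bash

python3 -m creep '[{"tx":0,"ty":0,"tz":0.2,"twist":0,"hand":-0.5},{"tx":0,"ty":0,"tz":0.2,"twist":0,"hand":-0.5},{"tx":0,"ty":0,"tz":0,"twist":0,"hand":-0.5}]';python3 chk.py
```

```text
clock: 20.82
ee_pos: [0.5411, -0.0081, 0.0934]
orientation: [3.141, -0.0, 0.13]
contact_force: [-0.8, 0.8, -4.2]
width: 0.611
finger_force: 85.3
CHK [ 0.5411 -0.0081  0.0934] 0.13 [-0.8  0.8 -4.2] tz [0.11 0.18 0.02]True
```

```bash

python3 -m creep '[{"tx":0,"ty":0,"tz":0.3,"twist":0,"hand":-0.5},{"tx":0,"ty":0,"tz":0.3,"twist":0,"hand":-0.5},{"tx":0,"ty":0,"tz":0.3,"twist":0,"hand":-0.5},{"tx":0,"ty":0,"tz":0.2,"twist":0,"hand":-0.5},{"tx":0,"ty":0,"tz":0,"twist":0,"hand":-0.5}]';python3 chk.py
python3 -m creep '[{"tx":0,"ty":0,"tz":0.3,"twist":0,"hand":-0.5},{"tx":0,"ty":0,"tz":0,"twist":0,"hand":-0.5}]';python3 chk.py
```

```text
clock: 21.45
ee_pos: [0.5411, -0.0081, 0.0826]
orientation: [3.141, -0.0, 0.13]
contact_force: [-1.1, 0.1, -4.4]
width: 0.612
finger_force: 85.3
CHK [ 0.5411 -0.0081  0.0826] 0.13 [-1.1  0.1 -4.4] tz [ 0.05  0.12 -0.07]
clock: 21.7
ee_pos: [0.5411, -0.008, 0.0802]
orientation: [3.141, -0.001, 0.13]
contact_force: [-2.6, -0.3, 0.7]
width: 0.613
finger_force: 85.9
CHK [ 0.5411 -0.008   0.0802] 0.13 [-2.6 -0.3  0.7] tz [0.01 0.37 0.04]True
True
```

```bash

python3 -m creep '[{"tx":0,"ty":0,"tz":0.2,"twist":0,"hand":-0.5},{"tx":0,"ty":0,"tz":0.2,"twist":0,"hand":-0.5},{"tx":0,"ty":0,"tz":0,"twist":0,"hand":-0.5}]';python3 chk.py
python3 -m creep '[{"tx":0,"ty":0,"tz":0.2,"twist":0,"hand":-0.5},{"tx":0,"ty":0,"tz":0,"twist":0,"hand":-0.5}]';python3 chk.py
python3 -m creep '[{"tx":0,"ty":0,"tz":0.1,"twist":0,"hand":-0.5},{"tx":0,"ty":0,"tz":0,"twist":0,"hand":-0.5}]';python3 chk.py
```

```text
clock: 22.08
ee_pos: [0.5412, -0.008, 0.0767]
orientation: [3.141, -0.001, 0.13]
contact_force: [-3.5, 0.6, 7.1]
width: 0.614
finger_force: 86.5
CHK [ 0.5412 -0.008   0.0767] 0.13 [-3.5  0.6  7.1] tz [ 0.06  0.57 -0.  ]
clock: 22.32
ee_pos: [0.5412, -0.008, 0.0752]
orientation: [3.141, -0.001, 0.13]
contact_force: [-5.3, 0.4, 9.6]
width: 0.612
finger_force: 86.9
CHK [ 0.5412 -0.008   0.0752] 0.13 [-5.3  0.4  9.6] tz [0.09 0.71 0.02]
clock: 22.58
ee_pos: [0.5412, -0.008, 0.0752]
orientation: [3.141, -0.001, 0.13]
contact_force: [-6.2, 0.8, 16.5]
width: 0.606
finger_force: 87.7
CHK [ 0.5412 -0.008   0.0752] 0.13 [-6.2  0.8 16.5] tz [0.09 1.14 0.03]True
True
True
```

Home: the motion stops at z 0.0752 (head seated, 0.0353 above its underside at 0.040) and the force rises sharply. One last look.

```bash

python3 -m creep '[{"tx":0,"ty":0,"tz":0.05,"twist":0,"hand":-0.5},{"tx":0,"ty":0,"tz":0,"twist":0,"hand":-0.5},{"tx":0,"ty":0,"tz":0,"twist":0,"hand":-0.5},{"tx":0,"ty":0,"tz":0,"twist":0,"hand":-0.5}]';python3 chk.py
python3 - <<'E'
from h import *
p,d=camera("scene");cv2.imwrite("pics/g5.png",cv2.resize(p[120:290,180:420],(720,510),interpolation=2))
E
```

```text
clock: 23.08
ee_pos: [0.5412, -0.008, 0.0752]
orientation: [3.141, -0.002, 0.13]
contact_force: [-8.8, 1.0, 19.6]
width: 0.613
finger_force: 88.1
CHK [ 0.5412 -0.008   0.0752] 0.13 [-8.8  1.  19.6] tz [ 0.07  1.25 -0.02]True
```

View pics/g5.png

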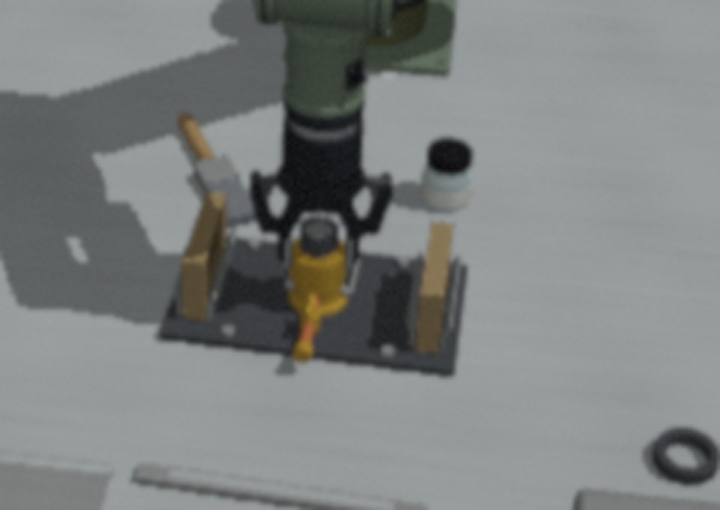

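The picture shows both boards standing in their channels, the head seated at crop (318,275) with the gripper holding it, and the bystanders in place.

```bash
python3 -c "
from station import *
print(sign_off())"
```

```text
the job is handed in; nothing more can be done
None
```

The wind board stands released on the floor of its channel, and the burner head is keyed over the studs and still held pressed home with about 20 N at the wrist. I handed the job in at about 23 s, and the other bench items in view looked undisturbed.

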